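# Hang the scalded steel ring on the drying arm with a lifting rod

## Task

The larger of the two steel rings in the drainer has just been scalded clean, so the gripper must not touch it. First swing the rack's folding drying arm all the way out, then take the lifting rod by its wooden handle, thread it through the ring, lift the ring out and, without dropping it, hang it on the drying arm. Finally lay the rod back in the two saddles of the ceramic spoon rest, and leave everything else on the counter where it was.

Things in the scene. Friction and masses are not known exactly. Their poses are not given: they have to be found in the camera images.
- drying_arm (a joint): swing of the drying arm, rad: 0 = folded flat along the front of the rack, 1.57 = fully out at its stop, standing square off the rack's front towards the robot. It turns about a vertical axis, stays where it is left and moves with under 2 N at its tip; it starts folded or nearly so (below 0.4)
- hook_pivot (a point): on the drying arm's vertical hinge axis, at the arm's centre line, 205 mm above the counter. y axis points along the arm from hinge to tip, turning with it (counter-clockwise from above as it opens); z up. The arm is a level bare steel bar 10 mm thick, 105 mm long from the hinge to the centre of its 18 mm end ball; hub at the hinge 22 mm across and high
- hook_seat (a point): middle of the drying arm, on its centre line, 52 mm from the hinge: where the ring should hang. Axes as hook_pivot
- rack: low matte black steel rack, fixed. Origin on the counter under the arm's hinge. It spans 26 to 166 mm along its +x and -6 to 206 mm along its +y; shelf top 71 mm, side and back rails 115 mm high. A post 205 mm high, 32 mm behind the hinge, holds the arm by a bracket just below the hub. The folded arm points along rack +y, the fully open arm along -x
- ring_center (a point): centre of the bore of the larger steel ring, the one to hang: a plain tube 84 mm across outside, 76 mm inside, 30 mm long, 100 g, lying on its side with its bore level, about 59 mm above the counter. x axis = bore axis (either way round); it sits across two ribs of the drainer, free to be lifted
- small_ring_center (a point): centre of the smaller steel ring (58 mm across, 30 mm long), lying in the drainer's other place, 105 mm to the side. Leave it alone
- drainer: steel drainer, fixed, 130 mm (x) by 200 mm (y), base 8 mm thick with two pairs of ribs along x, rib tops 22 mm above the counter. Origin at the centre of its underside. One ring on each pair, 52.5 mm to either side of the middle, bores along its x, so that they can be threaded from the robot's side; which ring is in which place varies
- rod_handle (a point): centre of the lifting rod's wooden handle, on the rod's centre line; x axis points along the rod to its tip. Handle 80 mm long, 16 mm wide (y), 22 mm high (z); from its end, 40 mm ahead of this point, a straight steel shaft 10 mm thick runs on to the tip, 150 mm ahead of this point. 110 g in all. Grip it by the handle's middle, from above
- rest_cradle (a point): where the rod's handle centre belongs in the fixed ceramic spoon rest: 45 mm above the counter; x = the way the rod's tip points, z up. Base 200 x 74 mm, 8 thick, from x -55 to +145. Saddles 10 mm thick, 50 wide: at x -33 for the handle (slot 24 wide, floor 34 and ears 48 above the counter), at x +112 for the shaft (slot 22 wide, floor 40, ears 54)
- jar0: amber glass jar on the rack's shelf, 72 mm across, 90 mm high, origin at its underside; leave alone
- jar1: second amber glass jar on the rack's shelf, same size; leave alone
- lunch_box: plastic lunch box with clip lid, 126 by 176 by 58 mm, origin at its underside; leave alone
- can_opener: steel can opener lying on the counter, about 150 mm long, 20 mm high, origin at its underside near the middle; leave alone
- mug: white mug, 80 mm across, 90 mm high, origin at its underside; leave alone
- mill: wooden pepper mill, 54 mm across, 155 mm high, origin at its underside; leave alone
There are look-alikes about, which are no part of the job. What is shaped like the part that bears rod_handle but pink is not meant. Leave any yellow look-alike of the part that bears rest_cradle alone.

How it is judged (in metres and radians):
On the way, in this order (a step that is already met when the one before it is completed fails the run):
1. the drying arm is swung fully out (value of joint drying_arm above 1.42 rad), for 0.2 s.
2. the ring is threaded and lifted, hanging on the rod's shaft (height (world z) of ring_center above 0.09 m and contact force between ring and rod above 0.3 N and x of ring_center in the frame of rod_handle between 0.03 and 0.15 m and distance between ring_center and rod_handle below 0.16 m), for 0.2 s.
At the end, for the whole second after the job is handed in: Drying arm out (over 1.42 rad); larger ring hanging still on it, centre within 32 mm of the arm's middle along it, 20 mm sideways, 20-43 mm below its line; rod still in both saddles, handle centre -20 to +28 mm along, 10 mm sideways, 7 mm in height of its place, aligned to 0.12 rad (value of joint drying_arm above 1.42 rad and y of ring_center in the frame of hook_seat between -0.032 and 0.032 m and x of ring_center in the frame of hook_seat between -0.02 and 0.02 m and z of ring_center in the frame of hook_seat between -0.043 and -0.02 m and linear speed of each of ring, rod below 0.03 m/s and x of rod_handle in the frame of rest_cradle between -0.02 and 0.028 m and y of rod_handle in the frame of rest_cradle between -0.01 and 0.01 m and z of rod_handle in the frame of rest_cradle between -0.007 and 0.007 m and angle between the x axis of rod_handle and the x axis of rest_cradle, either way round below 0.12 rad); the robot touches nothing.
It fails at once if the gripper or arm touches the scalded ring (contact force between any of the fingers, the arm and ring above 0.3 N).
It fails at once if the ring is dropped on the counter (height (world z) of ring_center below 0.047 m).
It fails at once if the smaller ring, a jar or another bystander is displaced by more than 30 mm (distance of any of small_ring_center, jar0, jar1, lunch_box, can_opener, mug, mill from where it was at the start of the episode above 0.03 m).
It also fails if it takes over 72 s, if anything falls off the work surface, if the arm or the gripper's body presses on something with over 40 N, if the wrist force passes 120 N, or if a joint passes its speed limit or range.

## Robot

A 6-joint arm with a two-finger parallel gripper is mounted at the origin on the work surface. World frame = base frame: x ahead of the robot, y to its left, z up, the work surface at z = 0. Lengths are in mm, angles in rad, forces in N, time in s.
With the tool pointing down it reaches from about 250 to 775 mm from the base axis. Payload 8.9 kg.
Tool frame: the origin (TCP) lies at the centre of the arm's flange, where the gripper is bolted on; the fingertips stand 173 mm ahead of it and the grasp point (between the pads) lies 155 mm ahead of it; z points along the fingers, y is the line along which they close (so a half turn about z gives the same grasp; the last joint's range is limited). The gripper opens to 85 mm and grips with 20 to 120 N. Pads are 22 mm wide; open, the fingers measure 114 mm over their backs; the gripper's body (76 mm by 85 mm) begins 54 mm behind the grasp point. The pads swing forward as they close: fully open they stand 13 mm farther back than shut.
Start: joints at [1.162, 0.291, -0.153, 1.127, 0, 1.431], TCP at [139.927, 506.009, 404.705] pointing down, gripper open.
Joint ranges: [-2.52, 2.52], [-0.91, 1.74], [-1.3, 1.37], [-1.96, 2.02], [-1.52, 1.47], [-3.14, 3.14]. Speed limits (rad/s): [2.22, 2.22, 2.79, 3.14, 3.14, 3.14].

## Interface

Orientations are given as a unit quaternion [x, y, z, w].
In Python, from workcell import robot, eyes gives the robot as it stands. The module is installed in compiled form; this text tells all that it offers.
- The arm moves only by the tool servo_tool, never from a script. Its argument "series" is a list of rows, each a list of 5 numbers: the opening, from -1 (shut) to 1 (fully open), then the shift along the tool's x, y, z normalised to -1 to 1, where 1 is 0.15 m, then the turn about the tool's z normalised to -1 to 1, where 1 is pi rad. A call has 1 to 5 rows; each row is the pose to reach, as a shift and turn from the pose commanded when the call began, along the tool's axes at that moment, turning the shorter way round; what a row does not reach only later rows make up. A row lasts 1/10 s, in which the tool goes at most 50 mm and 8.59 degrees, less where a joint would pass 70% of its speed; a pose out of reach is approached as far as the arm can. A call with a number of a shift or a turn outside -1 to 1 is refused whole. A call with a gripper value outside its range is refused whole. The fingers move at their own pace and stop on an object; "squeeze" is the grip in N (left out, the last holds). Time passes only in rows, so rows that repeat a pose let the fingers close. It gives the time, the measured TCP pose, the force, the opening and the grip force at its end, in the units of the state.
- robot.observe(): the state, without advancing time (a new reading comes with each control period).
- eyes.grab_frame(name): name is "scene" or "top"; returns a dict with "img" (420x560x3 uint8, red, green, blue), "vfov" (degrees; the focal length in pixels is half the picture's height over the tangent of half this angle, whatever the lens; pixels are square), "cx", "cy" (the principal point, pixels), "eye" and "attitude" of the camera in the world. Camera axes: x right, y up, looking along -z (the intrinsics and any distortion apply to the point x, -y, -z); pixel columns grow to the right and rows downward; lengths in mm; the calibration is good to about 2 mm. A picture is of the moment at which its call begins. There is no depth.
- robot.finish_job(): hands the job in; it is judged then, once.
The state is a dict: "clock": time; "q": joint angles; "qd": joint speeds; "effort": joint torques, N m; "ee_pos": TCP position; "eef_rot": TCP orientation; "ft_force": force on the tool from outside, world axes, zero at the start; "wrist_torque": the same for the moment, N m; "width": opening from 0.0 (shut) to 1.0 (fully open); "finger_force": force on a finger pad.
Only numpy, scipy, OpenCV 4.12 (cv2) and the standard library are available. Lean on these libraries where they do the work, as an engineer would, in place of code of your own. Each camera call takes 0.05 s, during which the arm holds its last target. There are 200 camera calls.

## Working session

There is one attempt and no reset: what is moved stays moved. The work goes in short steps, Python scripts to look and compute and a tool call to move; the robot and the scene stay as the last step left them, time stands still between calls to the robot, and variables do not carry over. Pictures are saved under pics/ and viewed, at most 10 in all, crops included, and the job is handed in when it is done.

Besides the shell and the picture viewer there is one more tool, called after ">>>" in YAML: its name, and indented under it one key for each argument. servo_tool: Moves the arm, as the interface text tells. Scaled input: -1 to 1 covers 0.15 m each way for a shift and pi rad each way for a turn. Its arguments: {"type":"object","properties":{"series":{"type":"array"},"squeeze":{"type":"number"}},"required":["series"]}

```bash
mkdir -p pics; python3 - <<'E'
from workcell import robot, eyes
import cv2,json,numpy as np
print(robot.observe())
for n in("scene","top"):
    f=eyes.grab_frame(n); im=f.pop("img"); print(n,f)
    cv2.imwrite(f"pics/{n}0.png",im[:,:,::-1])
    json.dump({k:(np.asarray(v).tolist()) for k,v in f.items()},open(f"{n}.json","w"))
E
```

```text
{'clock': 0.0, 'q': array([ 1.16170667e+00,  2.91259681e-01, -1.54128465e-01,  1.12670473e+00,
       -2.98623112e-05,  1.43149426e+00]), 'qd': array([ 0.00011466,  0.00014614, -0.00047499,  0.00042063,  0.00075044,
        0.00066275]), 'effort': array([-1.76698497e-03, -5.37148833e+01,  3.31361639e+01,  1.61612278e-02,
       -3.39739709e-04, -1.97322670e-06]), 'ee_pos': array([139.84033043, 505.80615714, 404.14206684]), 'eef_rot': array([ 1.34485032e-01,  9.90915413e-01, -6.28099211e-04, -1.61161582e-04]), 'ft_force': array([-0.3105047 ,  0.2767601 , -0.77107563]), 'wrist_torque': array([0.05507108, 0.01551658, 0.01595714]), 'finger_force': 0.0, 'width': 0.9975628027271187}
scene {'vfov': 43.25807283716224, 'cx': 270.3045581725287, 'cy': 210.58499654427277, 'eye': array([1011.13107841, -980.04887328, 1061.02547464]), 'attitude': array([0.39823345, 0.1050073 , 0.24182961, 0.87857955])}
top {'vfov': 47.50762558748091, 'cx': 280.5179018433529, 'cy': 211.14915663514788, 'eye': array([ 263.59164894, -108.25255494, 1630.47537446]), 'attitude': array([ 0.04974986, -0.04682238, -0.70260705,  0.70829086])}
```

```bash
cat > h.py <<'E'
import json,numpy as np,cv2
from scipy.spatial.transform import Rotation as R
class Cam:
    def __init__(s,n):
        c=json.load(open(n+".json")); s.f=210/np.tan(np.radians(c["vfov"])/2)
        s.c=np.array([c["cx"],c["cy"]]); s.e=np.array(c["eye"]); s.R=R.from_quat(c["attitude"])
    def ray(s,u,v):
        return s.R.apply([(u-s.c[0])/s.f,-(v-s.c[1])/s.f,-1])
    def at(s,u,v,z):
        d=s.ray(u,v); return (s.e+d*(z-s.e[2])/d[2]).round(1)
    def px(s,p):
        q=s.R.inv().apply(np.array(p,float)-s.e); q=np.atleast_2d(q)
        return np.c_[s.c[0]+s.f*q[:,0]/-q[:,2], s.c[1]-s.f*q[:,1]/-q[:,2]].round(1)
S,T=Cam("scene"),Cam("top")
E
python3 - <<'E'
import cv2
for n in("scene","top"):
    im=cv2.imread(f"pics/{n}0.png"); cv2.imwrite(f"pics/{n}0b.png",cv2.resize(im,(800,600),interpolation=cv2.INTER_CUBIC))
E
```

```text
(no output)
```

View pics/top0b.png

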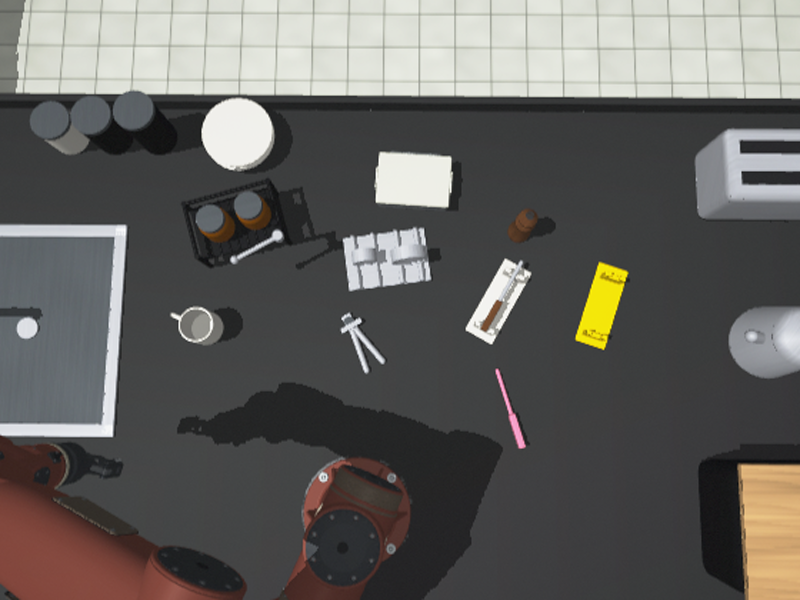

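View pics/scene0b.png

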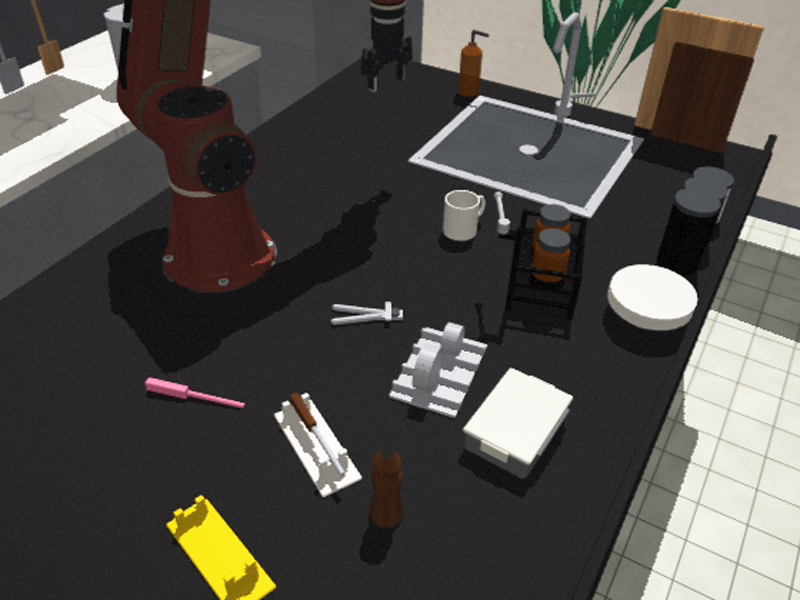

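Top view (800 px scale): rack hub about (280,238), arm tip (236,260), large ring (408,255), small ring (365,255), white rest with rod: handle (490,318), tip (523,265). Enlarging the parts that matter.

```bash
python3 - <<'E'
import cv2,numpy as np
t=cv2.imread("pics/top0.png"); s=cv2.imread("pics/scene0.png")
cr=lambda im,x,y,w,h,k:cv2.resize(im[y:y+h,x:x+w],None,fx=k,fy=k,interpolation=cv2.INTER_CUBIC)
o=np.zeros((600,800,3),np.uint8)
o[:350,:800]=cr(t,120,120,200,88,4)[:350]
o[350:590,0:280]=cr(t,315,178,70,60,4)
o[350:590,280:520]=cr(s,190,270,60,60,4)
o[350:590,520:800]=cr(s,270,222,70,60,4)
o=np.clip(o.astype(float)*1.25+15,0,255).astype(np.uint8)
cv2.imwrite("pics/crop1.png",o)
E
```

```text
(no output)
```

View pics/crop1.png

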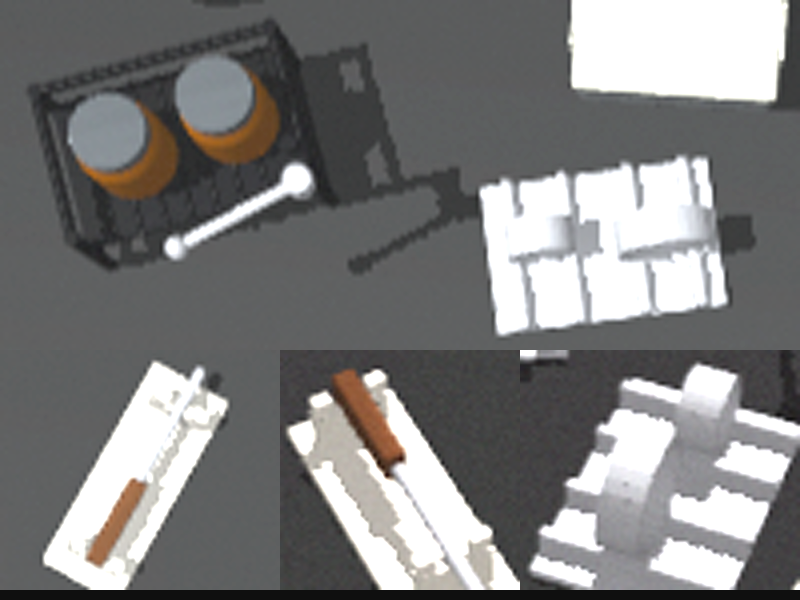

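```bash
cat > m.py <<'E'
from h import *
def o(p,x0,y0,oy=0,ox=0): return x0+(p[0]-ox+.5)/4-.5, y0+(p[1]-oy+.5)/4-.5
yaw=lambda d:np.degrees(np.arctan2(d[1],d[0]))
H=T.at(*o((297,180),120,120),205);B=T.at(*o((175,247),120,120),205)
print("hinge",H,"ball",B,"len",np.linalg.norm(B-H),"yaw",yaw(B-H), "scene px x800/560",S.px([H,B])*1.4286)
for z in(100,115): 
    a=T.at(*o((32,92),120,120),z);b=T.at(*o((272,22),120,120),z); print("rack back",a,b,yaw(a-b)-90,np.linalg.norm(a-b))
C=[T.at(*o(p,120,120),8) for p in((481,185),(707,157),(727,303),(499,334))]
C=np.array(C);print(C.tolist()); d=C.mean(0);print("drainer",d, [np.linalg.norm(C[i]-C[(i+1)%4]) for i in range(4)], yaw(C[0]-C[3]),yaw(C[1]-C[2]),yaw(C[0]-C[1])-90,yaw(C[3]-C[2])-90)
th=np.radians(np.mean([yaw(C[0]-C[3]),yaw(C[1]-C[2]),yaw(C[0]-C[1])-90,yaw(C[3]-C[2])-90]))
r=d[:2]+52.5*np.array([np.sin(th),-np.cos(th)]);print("ring",r,np.degrees(th),"top crop px of ring bbox")
ax=np.array([np.cos(th),np.sin(th),0]);la=np.array([-ax[1],ax[0],0]);c=np.array([*r,59])
for n,cam,(x0,y0,ox,oy) in(("T",T,(120,120,0,0)),("S",S,(270,222,520,350))):
    P=[c+ax*sx*15+42*(la*np.cos(t)+np.array([0,0,np.sin(t)])) for sx in(-1,1) for t in np.linspace(0,2*np.pi,60)]
    q=(cam.px(P)-[x0,y0])*4+[ox,oy]; print(n,q.min(0),q.max(0))
K=np.array([T.at(*o(p,315,178,350),56) for p in((131,480),(146,484),(101,565),(88,558))])
print("handle",K.tolist(),K.mean(0),yaw(K[:2].mean(0)-K[2:].mean(0)),np.linalg.norm(K[:2].mean(0)-K[2:].mean(0)))
tip=T.at(*o((199,370),315,178,350),45);print("tip",tip,yaw(tip-K.mean(0)),np.linalg.norm((tip-K.mean(0))[:2]))
# rest base corners z=8
Q=np.array([T.at(*o(p,315,178,350),8) for p in((155,361),(227,403),(118,590),(44,562))]);print("rest",Q.tolist(),[np.linalg.norm(Q[i]-Q[(i+1)%4]) for i in range(4)],yaw(Q[0]-Q[3]))
print("scene handle",[S.at(*o(p,190,270,350,280),56) for p in((334,378),(356,371),(404,459),(386,468))])
E
python3 m.py
```

```text
hinge [601.2 164.7 205. ] ball [548.3 255.8 205. ] len 105.34524194286143 yaw 120.14290279857327 scene px x800/560 [[501.15288 225.7188 ]
 [495.58134 195.43248]]
rack back [698.8 406.4 100. ] [760.1 210.  100. ] 17.3340893140887 205.7441372190226
rack back [694.6 401.4 115. ] [755.3 206.9 115. ] 17.332216845375598 203.7516625699039
[[644.6, 42.1, 8.0], [671.0, -154.3, 8.0], [542.2, -172.0, 8.0], [513.6, 24.0, 8.0]]
drainer [592.85 -65.05   8.  ] [np.float64(198.16639472927795), np.float64(130.01049957599574), np.float64(198.07564211684382), np.float64(132.2445083925983)] 7.866633083099474 7.82471057679913 7.655783299513942 8.301915543253813
ring [ 600.07696627 -117.05020152] 7.9122606256665895 top crop px of ring bbox
T [610.8 192.4] [714.4 251.6]
S [594.4 425.6] [683.2 563.2]
handle [[485.3, -323.4, 56.0], [482.0, -335.9, 56.0], [414.1, -297.8, 56.0], [419.8, -287.1, 56.0]] [ 450.3  -311.05   56.  ] -29.149331869013167 76.37231173664959
tip [ 581.1 -383.4   45. ] -28.948497477720164 149.4762941071259
rest [[596.2, -351.8, 8.0], [559.8, -413.5, 8.0], [397.4, -317.9, 8.0], [420.8, -255.0, 8.0]] [np.float64(71.6369318159286), np.float64(188.44925046282353), np.float64(67.11162343439472), np.float64(200.3382140281779)] -28.893489658430187
scene handle [array([ 420.7, -296.3,   56. ]), array([ 429.1, -284.4,   56. ]), array([ 495.3, -327.3,   56. ]), array([ 490. , -338.6,   56. ])]
```

```bash
cat > tri.py <<'E'
from h import *
def tri(pt,ps):
    a,b=T.ray(*pt),S.ray(*ps); A=np.c_[a,-b]; k=np.linalg.lstsq(A,S.e-T.e,rcond=None)[0]
    p,q=T.e+a*k[0],S.e+b*k[1]; return ((p+q)/2).round(1),np.linalg.norm(p-q).round(1)
def brown(im,x,y,w,h):
    c=im[y:y+h,x:x+w].astype(int); m=((c[:,:,2]>c[:,:,0]+35)&(c[:,:,2]>60)&(c[:,:,1]<c[:,:,2]*.75)).astype(np.uint8)
    n,l,st,ce=cv2.connectedComponentsWithStats(m); i=1+st[1:,4].argmax(); pts=np.argwhere(l==i)[:,::-1]+[x,y]
    return pts.mean(0),cv2.minAreaRect(pts.astype(np.float32)),len(pts)
E
python3 - <<'E'
from tri import *
t=brown(cv2.imread("pics/top0.png"),325,200,40,40);s=brown(cv2.imread("pics/scene0.png"),195,270,40,55)
print(t,s); print(tri(t[0],s[0])); print(T.at(*t[0],55),S.at(*s[0],53))
# arm: hub/ball in scene
g=1.42857
print(tri((194.0,164.6),(503/g,228/g)),tri((163.5,181.4),(499/g,195/g)))
E
```

```text
(array([343.62105263, 220.50526316]), ((343.5849304199219, 220.54718017578125), (4.079400539398193, 22.922346115112305), 29.05460548400879), 95) (array([211.54794521, 285.66438356]), ((211.7588348388672, 285.8353271484375), (26.00011444091797, 5.752237319946289), 57.528804779052734), 146)
(array([ 452.6, -309.4,   53.2]), np.float64(4.9))
[ 450.5 -310.7   55. ] [ 454.3 -307.7   53. ]
(array([603.8, 166.1, 199.4]), np.float64(2.7)) (array([551.3, 257.5, 205.2]), np.float64(7.1))
```

```bash
cat > plan.py <<'E'
"""plan(ways): ways = (x,y,z,yaw of tool x deg,opening,rows); prints calls, tracks commanded pose in cmd.json"""
from h import *
import os
def u(a): return np.array([np.cos(np.radians(a)),np.sin(np.radians(a))])
def plan(ways,start=None):
    p=np.array(start if start is not None else json.load(open("cmd.json")),float)
    rows=[]; c=p.copy()
    for *w,op,n in ways:
        w=np.array(w,float); rows+=[(*(c+(w-c)*k/n),op) for k in range(1,n+1)]; c=w
    for i in range(0,len(rows),5):
        out=[]
        for r in rows[i:i+5]:
            d=np.array(r[:3])-p[:3]; x,y=u(p[3]),u(p[3]-90)
            v=np.round([d[:2]@x/150,d[:2]@y/150,-d[2]/150,-(r[3]-p[3])/180],3)
            out.append([r[4],*(v+0.0).tolist()])
        assert abs(np.array(out)).max()<=1,out
        v=out[-1]; p=np.r_[p[:2]+150*(v[1]*x+v[2]*y),p[2]-150*v[3],p[3]-180*v[4]]
        print(json.dumps(out))
    json.dump(p.tolist(),open("cmd.json","w")); print("end",p.round(1).tolist())
E
python3 - <<'E'
from plan import *
plan([(597,254,404,150,-1,13),(597,254,358,150,-1,2)],[139.927,506.009,404.705,164.55])
E
```

```text
Traceback (most recent call last):
  File "plan.py", line 16, in plan
    assert abs(np.array(out)).max()<=1,out
           ^^^^^^^^^^^^^^^^^^^^^^^^^^^
AssertionError: [[-1, -0.26, -0.062, 0.0, 0.006], [-1, -0.521, -0.124, 0.001, 0.012], [-1, -0.781, -0.186, 0.001, 0.019], [-1, -1.041, -0.248, 0.001, 0.025], [-1, -1.302, -0.311, 0.002, 0.031]]
```

```bash
python3 - <<'E'
from plan import *
plan([(597,254,404,150,-1,18),(597,254,358,150,-1,2)],[139.927,506.009,404.705,164.55])
E
```

```text
[[-1, -0.188, -0.045, 0.0, 0.004], [-1, -0.376, -0.09, 0.001, 0.009], [-1, -0.564, -0.135, 0.001, 0.013], [-1, -0.752, -0.179, 0.001, 0.018], [-1, -0.94, -0.224, 0.001, 0.022]]
[[-1, -0.191, -0.032, 0.001, 0.005], [-1, -0.382, -0.064, 0.001, 0.009], [-1, -0.572, -0.096, 0.001, 0.014], [-1, -0.763, -0.127, 0.001, 0.018], [-1, -0.954, -0.159, 0.002, 0.023]]
[[-1, -0.192, -0.018, 0.0, 0.004], [-1, -0.385, -0.036, 0.0, 0.009], [-1, -0.577, -0.054, 0.0, 0.013], [-1, -0.77, -0.072, 0.001, 0.018], [-1, -0.962, -0.09, 0.001, 0.022]]
[[-1, -0.193, -0.004, 0.0, 0.005], [-1, -0.387, -0.009, 0.0, 0.009], [-1, -0.58, -0.014, 0.001, 0.014], [-1, -0.58, -0.014, 0.154, 0.014], [-1, -0.58, -0.014, 0.307, 0.014]]
end [597.0, 253.9, 358.1, 150.0]
```

>>> servo_tool:
  series:
    - [-1,-0.188,-0.045,0.0,0.004]
    - [-1,-0.376,-0.09,0.001,0.009]
    - [-1,-0.564,-0.135,0.001,0.013]
    - [-1,-0.752,-0.179,0.001,0.018]
    - [-1,-0.94,-0.224,0.001,0.022]

```text
clock: 0.6
ee_pos: [267.7, 435.3, 404.3]
eef_rot: [0.169, 0.986, -0.0, -0.0]
ft_force: [1.3, 0.4, 0.7]
width: 0.143
finger_force: 0.0
```

>>> servo_tool:
  series:
    - [-1,-0.191,-0.032,0.001,0.005]
    - [-1,-0.382,-0.064,0.001,0.009]
    - [-1,-0.572,-0.096,0.001,0.014]
    - [-1,-0.763,-0.127,0.001,0.018]
    - [-1,-0.954,-0.159,0.002,0.023]

```text
clock: 1.1
ee_pos: [394.8, 365.2, 404.0]
eef_rot: [0.204, 0.979, -0.0, -0.0]
ft_force: [0.2, 0.6, -0.6]
width: -0.002
finger_force: 0.0
```

>>> servo_tool:
  series:
    - [-1,-0.192,-0.018,0.0,0.004]
    - [-1,-0.385,-0.036,0.0,0.009]
    - [-1,-0.577,-0.054,0.0,0.013]
    - [-1,-0.77,-0.072,0.001,0.018]
    - [-1,-0.962,-0.09,0.001,0.022]

```text
clock: 1.6
ee_pos: [521.7, 295.2, 403.7]
eef_rot: [0.238, 0.971, -0.0, -0.0]
ft_force: [-0.5, 1.0, -0.6]
width: -0.003
finger_force: 0.0
```

>>> servo_tool:
  series:
    - [-1,-0.193,-0.004,0.0,0.005]
    - [-1,-0.387,-0.009,0.0,0.009]
    - [-1,-0.58,-0.014,0.001,0.014]
    - [-1,-0.58,-0.014,0.154,0.014]
    - [-1,-0.58,-0.014,0.307,0.014]

```text
clock: 2.1
ee_pos: [597.9, 253.1, 357.2]
eef_rot: [0.26, 0.966, 0.0, 0.0]
ft_force: [-0.6, 0.1, -1.0]
width: -0.002
finger_force: 0.0
```

```bash
python3 - <<'E'
from workcell import robot,eyes
from plan import *
o=robot.observe();print(o["clock"],o["ee_pos"],o["eef_rot"],o["ft_force"],o["q"],o["width"])
for n in("top","scene"): cv2.imwrite(f"pics/{n}1.png",eyes.grab_frame(n)["img"][:,:,::-1])
t=cv2.imread("pics/top1.png");s=cv2.imread("pics/scene1.png")
cr=lambda im,x,y,w,h,k:cv2.resize(im[y:y+h,x:x+w],None,fx=k,fy=k,interpolation=cv2.INTER_CUBIC)
cv2.imwrite("pics/c2.png",np.hstack([cr(t,110,110,100,100,4),cr(s,300,80,100,100,4)]))
H=np.array([602,165.]);yr=17.3
w=[]
for a in (112,125,140,155,170,180):
    q=H+80*u(a)+23*u(a-90); w.append((*q,358,150,-1,2))
plan(w)
E
```

```text
2.1 [597.8518068  253.12367607 357.16187727] [2.59848737e-01 9.65649307e-01 1.25882982e-04 1.82534169e-04] [-0.61150452  0.10540662 -1.02311284] [2.87975231e-01 5.55779098e-01 1.32476532e-01 1.14705092e+00
 2.34477663e-05 8.13706361e-01] -0.0024299800175496605
[[-1, 0.0, -0.024, 0.0, 0.0], [-1, 0.001, -0.048, 0.0, 0.0], [-1, 0.047, -0.09, 0.0, 0.0], [-1, 0.093, -0.132, 0.0, 0.0], [-1, 0.133, -0.193, 0.0, 0.0]]
[[-1, 0.04, -0.06, 0.0, 0.0], [-1, 0.063, -0.129, 0.0, 0.0], [-1, 0.086, -0.198, 0.0, 0.0], [-1, 0.091, -0.27, 0.0, 0.0], [-1, 0.095, -0.342, 0.0, 0.0]]
[[-1, -0.008, -0.048, 0.0, 0.0], [-1, -0.015, -0.096, 0.0, 0.0]]
end [522.0, 188.0, 358.1, 150.0]
```

View pics/c2.png

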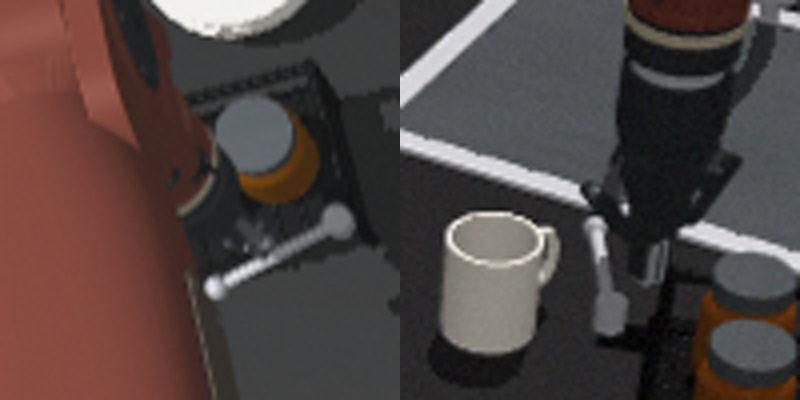

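The closed fingers stand on the rack side of the arm (scene crop: fingers (650,265), arm from (595,225) to (610,315)). Pushing.

>>> servo_tool:
  series:
    - [-1,0.0,-0.024,0.0,0.0]
    - [-1,0.001,-0.048,0.0,0.0]
    - [-1,0.047,-0.09,0.0,0.0]
    - [-1,0.093,-0.132,0.0,0.0]
    - [-1,0.133,-0.193,0.0,0.0]

```text
clock: 2.7
ee_pos: [565.0, 238.9, 359.3]
eef_rot: [0.259, 0.966, 0.001, 0.001]
ft_force: [2.1, -0.8, -0.3]
width: -0.001
finger_force: 0.6
```

>>> servo_tool:
  series:
    - [-1,0.04,-0.06,0.0,0.0]
    - [-1,0.063,-0.129,0.0,0.0]
    - [-1,0.086,-0.198,0.0,0.0]
    - [-1,0.091,-0.27,0.0,0.0]
    - [-1,0.095,-0.342,0.0,0.0]

```text
clock: 3.2
ee_pos: [526.8, 201.1, 358.8]
eef_rot: [0.259, 0.966, 0.0, 0.001]
ft_force: [1.2, 0.4, -0.3]
width: 0.0
finger_force: 0.6
```

>>> servo_tool:
  series:
    - [-1,-0.008,-0.048,0.0,0.0]
    - [-1,-0.015,-0.096,0.0,0.0]

```text
clock: 3.4
ee_pos: [521.8, 187.3, 358.3]
eef_rot: [0.259, 0.966, 0.0, 0.0]
ft_force: [0.3, 0.6, 0.6]
width: -0.001
finger_force: 0.5
```

```bash
python3 - <<'E'
from plan import *
H=np.array([602,165.])
w=[]
for a,n in ((189,3),(193,2),(197.3,3),(200,2)):
    q=H+80*u(a)+23*u(a-90); w.append((*q,358,150,-1,n))
plan(w)
E
```

```text
[[-1, -0.009, -0.027, 0.0, 0.0], [-1, -0.018, -0.055, 0.0, 0.0], [-1, -0.028, -0.082, 0.0, 0.0], [-1, -0.036, -0.1, 0.0, 0.0], [-1, -0.044, -0.117, 0.0, 0.0]]
[[-1, -0.007, -0.013, 0.0, 0.0], [-1, -0.014, -0.025, 0.0, 0.0], [-1, -0.02, -0.037, 0.0, 0.0], [-1, -0.027, -0.048, 0.0, 0.0], [-1, -0.034, -0.059, 0.0, 0.0]]
end [518.9, 159.3, 358.1, 150.0]
```

>>> servo_tool:
  series:
    - [-1,-0.009,-0.027,0.0,0.0]
    - [-1,-0.018,-0.055,0.0,0.0]
    - [-1,-0.028,-0.082,0.0,0.0]
    - [-1,-0.036,-0.1,0.0,0.0]
    - [-1,-0.044,-0.117,0.0,0.0]

```text
clock: 3.9
ee_pos: [518.9, 169.2, 358.0]
eef_rot: [0.259, 0.966, -0.0, -0.0]
ft_force: [1.1, 0.3, -0.3]
width: 0.002
finger_force: 0.4
```

>>> servo_tool:
  series:
    - [-1,-0.007,-0.013,0.0,0.0]
    - [-1,-0.014,-0.025,0.0,0.0]
    - [-1,-0.02,-0.037,0.0,0.0]

```text
clock: 4.2
ee_pos: [518.7, 163.0, 358.0]
eef_rot: [0.259, 0.966, -0.0, -0.0]
ft_force: [0.4, 0.5, -0.1]
width: 0.002
finger_force: 0.4
```

>>> servo_tool:
  series:
    - [-1,-0.008,-0.014,0,0]
    - [-1,-0.016,-0.028,0,0]

```text
clock: 4.4
ee_pos: [518.8, 159.2, 358.2]
eef_rot: [0.259, 0.966, 0.002, -0.0]
ft_force: [1.4, 15.7, -1.5]
width: -0.001
finger_force: 7.3
```

>>> servo_tool:
  series:
    - [-1,-0.008,-0.014,0,0]
    - [-1,-0.016,-0.028,0,0]

```text
clock: 4.6
ee_pos: [518.8, 156.7, 358.3]
eef_rot: [0.258, 0.966, 0.006, -0.001]
ft_force: [1.4, 34.8, -2.8]
width: -0.002
finger_force: 16.5
```

```bash
python3 - <<'E'
from workcell import robot,eyes
import numpy as np,cv2
o=robot.observe();print(o["clock"],o["ee_pos"],o["ft_force"],o["finger_force"])
for n in("top","scene"): cv2.imwrite(f"pics/{n}2.png",eyes.grab_frame(n)["img"][:,:,::-1])
t=cv2.imread("pics/top2.png");s=cv2.imread("pics/scene2.png")
cr=lambda im,x,y,w,h,k:cv2.resize(im[y:y+h,x:x+w],None,fx=k,fy=k,interpolation=cv2.INTER_CUBIC)
cv2.imwrite("pics/c3.png",np.hstack([cr(t,150,130,100,100,4),cr(s,300,100,100,100,4)]))
E
```

```text
4.6 [518.77723947 156.68985051 358.33109513] [ 1.3854397  34.83718188 -2.76212281] 16.544610019773245
```

View pics/c3.png

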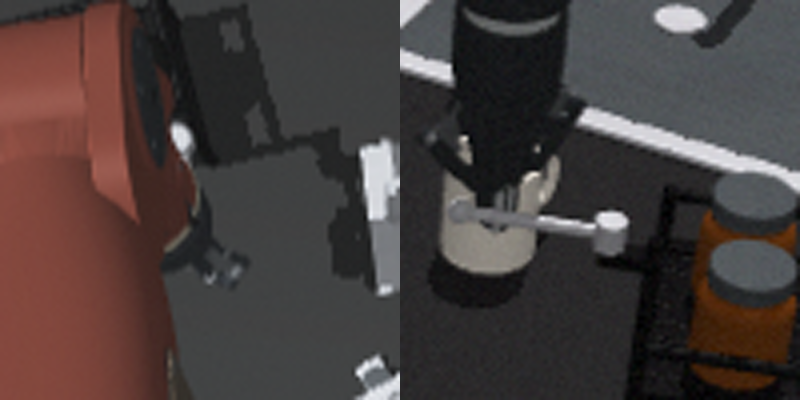

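```bash
python3 - <<'E'
from plan import *
H=np.array([602,165.]);p=H+80*u(193)+23*u(103)
p=p+150*(-.052*u(150)-.093*u(60)); print(p)
d=p+28*u(100)
plan([(*d,358,150,-1,2),(*d,400,150,-1,2),(452.3,-309.8,330,150.8,1,18),(452.3,-309.8,230,150.8,1,6),(452.3,-309.8,200,150.8,1,3),(452.3,-309.8,200,150.8,1,1)],[*p,358.1,150])
E
```

```text
[518.65651872 153.43337276]
[[-1, 0.06, 0.071, 0.0, 0.0], [-1, 0.12, 0.143, 0.001, 0.0], [-1, 0.12, 0.143, -0.139, 0.0], [-1, 0.12, 0.143, -0.279, 0.0], [1, 0.049, -0.026, -0.253, 0.0]]
[[1, -0.071, -0.169, 0.026, 0.0], [1, -0.143, -0.337, 0.051, -0.001], [1, -0.214, -0.506, 0.077, -0.001], [1, -0.285, -0.675, 0.103, -0.001], [1, -0.356, -0.844, 0.129, -0.001]]
[[1, -0.071, -0.169, 0.026, -0.001], [1, -0.141, -0.338, 0.052, -0.001], [1, -0.212, -0.507, 0.078, -0.001], [1, -0.283, -0.676, 0.104, -0.001], [1, -0.353, -0.845, 0.13, -0.002]]
[[1, -0.07, -0.17, 0.026, 0.0], [1, -0.139, -0.339, 0.052, 0.0], [1, -0.209, -0.509, 0.078, 0.0], [1, -0.278, -0.678, 0.104, -0.001], [1, -0.348, -0.847, 0.129, -0.001]]
[[1, -0.069, -0.17, 0.026, 0.0], [1, -0.138, -0.34, 0.052, 0.0], [1, -0.138, -0.34, 0.163, 0.0], [1, -0.138, -0.34, 0.275, 0.0], [1, -0.138, -0.34, 0.386, 0.0]]
[[1, 0.0, 0.0, 0.111, 0.0], [1, 0.0, 0.0, 0.222, 0.0], [1, 0.0, 0.0, 0.333, 0.0], [1, 0.0, 0.0, 0.4, 0.0], [1, 0.0, 0.0, 0.466, 0.0]]
[[1, 0.0, 0.0, 0.067, 0.0], [1, 0.0, 0.0, 0.067, 0.0]]
end [452.3, -309.8, 200.0, 150.7]
```

>>> servo_tool:
  series:
    - [-1,0.06,0.071,0.0,0.0]
    - [-1,0.12,0.143,0.001,0.0]
    - [-1,0.12,0.143,-0.139,0.0]
    - [-1,0.12,0.143,-0.279,0.0]
    - [1,0.049,-0.026,-0.253,0.0]

```text
clock: 5.2
ee_pos: [511.2, 155.6, 398.8]
eef_rot: [0.258, 0.966, 0.001, 0.002]
ft_force: [0.7, 0.3, 0.1]
width: 0.156
finger_force: 0.0
```

>>> servo_tool:
  series:
    - [1,-0.071,-0.169,0.026,0.0]
    - [1,-0.143,-0.337,0.051,-0.001]
    - [1,-0.214,-0.506,0.077,-0.001]
    - [1,-0.285,-0.675,0.103,-0.001]
    - [1,-0.356,-0.844,0.129,-0.001]

```text
clock: 5.7
ee_pos: [492.8, 16.6, 376.5]
eef_rot: [0.258, 0.966, -0.0, -0.0]
ft_force: [1.3, 0.5, 1.0]
width: 0.994
finger_force: 0.0
```

>>> servo_tool:
  series:
    - [1,-0.071,-0.169,0.026,-0.001]
    - [1,-0.141,-0.338,0.052,-0.001]
    - [1,-0.212,-0.507,0.078,-0.001]
    - [1,-0.283,-0.676,0.104,-0.001]
    - [1,-0.353,-0.845,0.13,-0.002]

```text
clock: 6.2
ee_pos: [475.7, -119.8, 357.1]
eef_rot: [0.255, 0.967, -0.0, -0.0]
ft_force: [0.4, -1.3, -0.3]
width: 1.001
finger_force: 0.0
```

>>> servo_tool:
  series:
    - [1,-0.07,-0.17,0.026,0.0]
    - [1,-0.139,-0.339,0.052,0.0]
    - [1,-0.209,-0.509,0.078,0.0]
    - [1,-0.278,-0.678,0.104,-0.001]
    - [1,-0.348,-0.847,0.129,-0.001]

```text
clock: 6.7
ee_pos: [458.6, -256.0, 337.6]
eef_rot: [0.253, 0.967, -0.0, -0.0]
ft_force: [1.4, 0.2, 0.4]
width: 1.002
finger_force: 0.0
```

>>> servo_tool:
  series:
    - [1,-0.069,-0.17,0.026,0.0]
    - [1,-0.138,-0.34,0.052,0.0]
    - [1,-0.138,-0.34,0.163,0.0]
    - [1,-0.138,-0.34,0.275,0.0]

```text
clock: 7.1
ee_pos: [451.8, -310.6, 296.2]
eef_rot: [0.254, 0.967, -0.0, 0.0]
ft_force: [0.4, -0.6, -0.5]
width: 0.999
finger_force: 0.0
```

```bash
python3 - <<'E'
from workcell import robot,eyes
import numpy as np,cv2
o=robot.observe();print(o["clock"],o["ee_pos"],o["ft_force"],o["width"])
for n in("top","scene"): cv2.imwrite(f"pics/{n}3.png",eyes.grab_frame(n)["img"][:,:,::-1])
t=cv2.imread("pics/top3.png");s=cv2.imread("pics/scene3.png")
cr=lambda im,x,y,w,h,k:cv2.resize(im[y:y+h,x:x+w],None,fx=k,fy=k,interpolation=cv2.INTER_CUBIC)
a=np.hstack([cr(t,120,130,100,70,4),cr(t,290,160,100,70,4)]); b=cr(s,170,230,100,75,4)
cv2.imwrite("pics/c4.png",np.vstack([a,np.hstack([b,cr(s,290,100,100,75,4)])]))
E
```

```text
7.1 [ 451.84204719 -310.56590422  296.15469863] [ 0.3896878  -0.6244974  -0.50413898] 0.9987649028367843
```

View pics/c4.png

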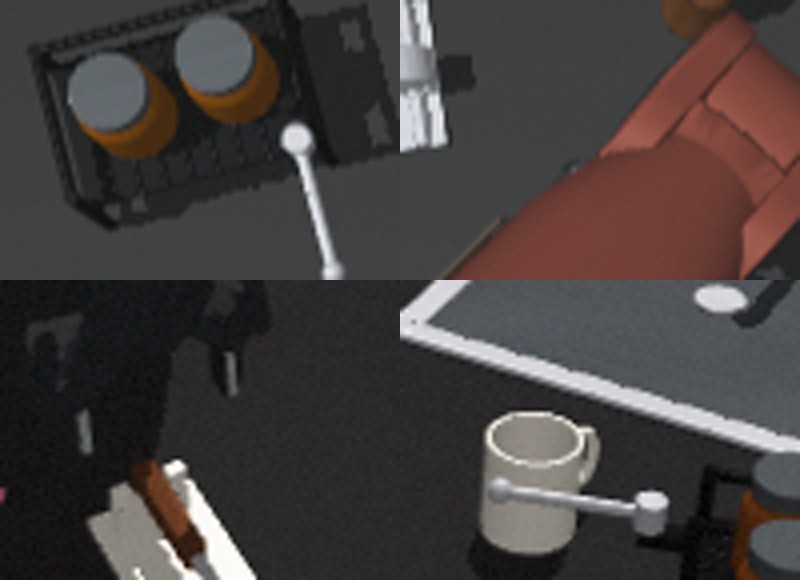

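```bash
python3 - <<'E'
from plan import *
from tri import *
o=lambda p,x0,y0,ox=0,oy=0:(x0+(p[0]-ox+.5)/4-.5,y0+(p[1]-oy+.5)/4-.5)
h=T.at(*o((297,138),120,130),205);b=T.at(*o((333,272),120,130),205);d=b-h;print(h,b,np.linalg.norm(d),np.degrees(np.arctan2(d[1],d[0]))%360)
print("scene tri hub/ball",tri(o((297,138),120,130),o((652,508),290,100,400,280)),tri(o((333,272),120,130),o((501,489),290,100,400,280)))
for z in (125,135): 
  for s in(-1,1): print(z,(S.px(np.r_[np.array([451.8,-310.6])+s*43*u(60.8),z])-[170,230])*4+[0,280])
E
```

```text
[602.7 164.7 205. ] [499.1 134.  205. ] 108.05299625646668 196.50624437700586
scene tri hub/ball (array([603.6, 165.1, 209.8]), np.float64(4.5)) (array([501.5, 135.6, 206.1]), np.float64(6.0))
125 [[ 85.6 452. ]]
125 [[216.8 398.8]]
135 [[ 84.  440.4]]
135 [[216.  387.2]]
```

>>> servo_tool:
  series:
    - [1,0,0,0.15,0]
    - [1,0,0,0.3,0]
    - [1,0,0,0.4,0]
    - [1,0,0,0.5,0]
  squeeze: 120

```text
clock: 7.6
ee_pos: [452.2, -309.5, 221.6]
eef_rot: [0.253, 0.968, -0.0, 0.0]
ft_force: [0.5, -0.2, 0.6]
width: 0.999
finger_force: 0.0
```

>>> servo_tool:
  series:
    - [1,0,0,0.072,0]
    - [1,0,0,0.144,0]
    - [1,0,0,0.144,0]
    - [-1,0,0,0.144,0]
    - [-1,0,0,0.144,0]
  squeeze: 120

```text
clock: 8.1
ee_pos: [452.2, -310.0, 200.6]
eef_rot: [0.253, 0.967, -0.0, 0.0]
ft_force: [-0.3, 0.4, 0.0]
width: 0.693
finger_force: 0.0
```

>>> servo_tool:
  series:
    - [-1,0,0,0,0]
    - [-1,0,0,0,0]
    - [-1,0,0,0,0]
    - [-1,0,0,0,0]

```text
clock: 8.5
ee_pos: [452.0, -309.9, 200.5]
eef_rot: [0.253, 0.967, -0.0, 0.0]
ft_force: [-0.9, -0.1, 6.1]
width: 0.168
finger_force: 117.3
```

>>> servo_tool:
  series:
    - [-1,0,0,-0.1,0]
    - [-1,0,0,-0.2,0]
    - [-1,0,0,-0.35,0]
    - [-1,0,0,-0.5,0]

```text
clock: 8.9
ee_pos: [451.7, -309.6, 275.5]
eef_rot: [0.253, 0.967, 0.0, -0.0]
ft_force: [0.3, 0.4, -1.0]
width: 0.165
finger_force: 117.0
```

```bash
python3 - <<'E'
from workcell import robot,eyes
import numpy as np,cv2
o=robot.observe();print(o["clock"],o["ee_pos"],o["ft_force"],o["wrist_torque"],o["width"])
for n in("top","scene"): cv2.imwrite(f"pics/{n}4.png",eyes.grab_frame(n)["img"][:,:,::-1])
t=cv2.imread("pics/top4.png");s=cv2.imread("pics/scene4.png")
cr=lambda im,x,y,w,h,k:cv2.resize(im[y:y+h,x:x+w],None,fx=k,fy=k,interpolation=cv2.INTER_CUBIC)
cv2.imwrite("pics/c5.png",np.hstack([cr(t,310,150,80,100,5),cr(s,180,220,80,100,5)]))
E
```

```text
8.9 [ 451.66428754 -309.5857685   275.50640293] [ 0.26547998  0.35050678 -1.03687775] [-0.00303331  0.06032664 -0.00050511] 0.16538636399135154
```

View pics/c5.png

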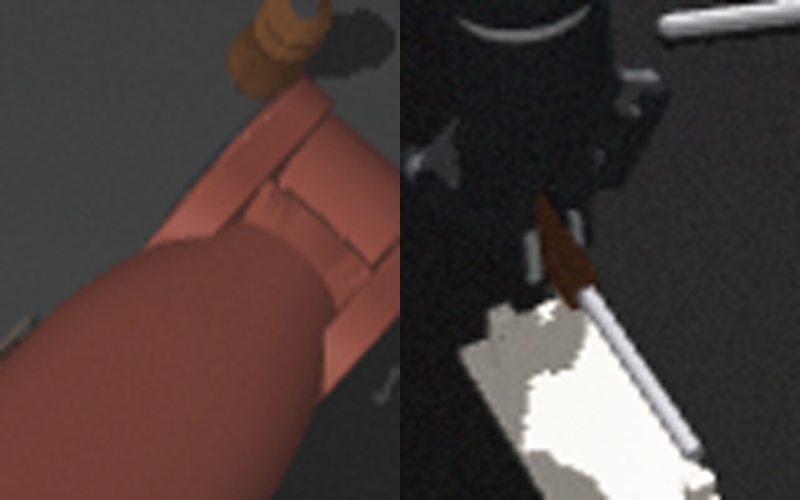

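```bash
python3 - <<'E'
from plan import *
h=np.array([451.7,-309.6]); f=lambda P:(S.px(P)-[180,220])*5+[400,0]
for yw in(-29.3,-31): 
  for z in(115,120.5,126): print(yw,z,f([[*(h+40*u(yw)),z],[*(h+149*u(yw)),z]]).tolist())
E
```

```text
-29.3 115 [[579.0, 299.00000000000006], [685.5, 460.99999999999994]]
-29.3 120.5 [[578.0, 290.99999999999994], [685.5, 453.0000000000001]]
-29.3 126 [[577.5, 283.49999999999994], [685.0, 445.5000000000001]]
-31 115 [[576.5, 300.0], [677.0, 464.4999999999999]]
-31 120.5 [[576.0, 291.9999999999999], [676.5, 456.9999999999999]]
-31 126 [[575.0, 284.00000000000006], [676.0, 449.00000000000006]]
```

```bash
python3 - <<'E'
from plan import *
r=np.array([600,-117.]);y=7.9
print("mill",T.at(365,165,20),"opener",T.at(250,240,15))
pre=r-190*u(y); fin=r-110*u(y)
plan([(440,-290,300,155,-1,3),(*pre,300,180+y,-1,10),(*pre,217,180+y,-1,6),(*pre,217,180+y,-1,2)],[452.3,-309.8,275,150.7])
print("--insert"); plan([(*fin,217,180+y,-1,12),(*fin,217,180+y,-1,1)])
E
```

```text
mill [ 648.1 -390.8   20. ] opener [386.2   2.   15. ]
[[-1, 0.045, 0.025, -0.056, -0.008], [-1, 0.091, 0.05, -0.111, -0.016], [-1, 0.136, 0.075, -0.167, -0.024], [-1, 0.2, 0.151, -0.167, -0.042], [-1, 0.265, 0.227, -0.167, -0.06]]
[[-1, 0.049, 0.087, 0.0, -0.019], [-1, 0.097, 0.174, 0.0, -0.037], [-1, 0.146, 0.261, 0.0, -0.055], [-1, 0.195, 0.348, 0.0, -0.074], [-1, 0.244, 0.435, 0.0, -0.092]]
[[-1, 0.022, 0.097, 0.0, -0.018], [-1, 0.044, 0.194, 0.0, -0.036], [-1, 0.067, 0.292, 0.0, -0.055], [-1, 0.067, 0.292, 0.093, -0.055], [-1, 0.067, 0.292, 0.185, -0.055]]
[[-1, 0.0, -0.001, 0.092, 0.0], [-1, 0.0, -0.001, 0.184, 0.0], [-1, 0.0, -0.001, 0.276, 0.0], [-1, 0.0, -0.001, 0.369, 0.0], [-1, 0.0, -0.001, 0.369, 0.0]]
[[-1, 0.0, 0.0, 0.0, 0.0]]
end [411.8, -143.2, 217.0, 188.0]
--insert
[[-1, -0.044, 0.0, 0.0, 0.0], [-1, -0.089, 0.0, 0.0, 0.0], [-1, -0.133, 0.0, 0.0, 0.0], [-1, -0.178, 0.0, 0.0, 0.0], [-1, -0.222, 0.0, 0.0, 0.0]]
[[-1, -0.045, 0.0, 0.0, 0.0], [-1, -0.089, 0.0, 0.0, 0.0], [-1, -0.134, 0.0, 0.0, 0.0], [-1, -0.178, 0.0, 0.0, 0.0], [-1, -0.223, 0.0, 0.0, 0.0]]
[[-1, -0.044, 0.0, 0.0, 0.0], [-1, -0.089, 0.0, 0.0, 0.0], [-1, -0.089, 0.0, 0.0, 0.0]]
end [491.1, -132.1, 217.0, 188.0]
```

>>> servo_tool:
  series:
    - [-1,0.045,0.025,-0.056,-0.008]
    - [-1,0.091,0.05,-0.111,-0.016]
    - [-1,0.136,0.075,-0.167,-0.024]
    - [-1,0.2,0.151,-0.167,-0.042]
    - [-1,0.265,0.227,-0.167,-0.06]

```text
clock: 9.5
ee_pos: [433.4, -259.7, 300.3]
eef_rot: [0.159, 0.987, 0.0, -0.0]
ft_force: [-0.4, 0.2, -1.2]
width: 0.167
finger_force: 116.9
```

>>> servo_tool:
  series:
    - [-1,0.049,0.087,0.0,-0.019]
    - [-1,0.097,0.174,0.0,-0.037]
    - [-1,0.146,0.261,0.0,-0.055]
    - [-1,0.195,0.348,0.0,-0.074]
    - [-1,0.244,0.435,0.0,-0.092]

```text
clock: 10.0
ee_pos: [419.3, -186.0, 300.1]
eef_rot: [0.015, 1.0, 0.0, -0.0]
ft_force: [0.1, -0.3, -1.6]
width: 0.166
finger_force: 116.9
```

>>> servo_tool:
  series:
    - [-1,0.022,0.097,0.0,-0.018]
    - [-1,0.044,0.194,0.0,-0.036]
    - [-1,0.067,0.292,0.0,-0.055]
    - [-1,0.067,0.292,0.093,-0.055]
    - [-1,0.067,0.292,0.185,-0.055]

```text
clock: 10.5
ee_pos: [411.0, -142.1, 272.4]
eef_rot: [-0.07, 0.998, -0.0, 0.0]
ft_force: [-0.2, -0.8, -0.7]
width: 0.168
finger_force: 117.0
```

>>> servo_tool:
  series:
    - [-1,0.0,-0.001,0.092,0.0]
    - [-1,0.0,-0.001,0.184,0.0]
    - [-1,0.0,-0.001,0.276,0.0]
    - [-1,0.0,-0.001,0.369,0.0]
    - [-1,0.0,-0.001,0.369,0.0]

```text
clock: 11.0
ee_pos: [410.3, -142.3, 215.8]
eef_rot: [-0.07, 0.998, 0.001, -0.001]
ft_force: [0.3, -0.2, -0.7]
width: 0.164
finger_force: 117.1
```

```bash
python3 - <<'E'
from workcell import robot,eyes
import numpy as np,cv2
o=robot.observe();print(o["clock"],o["ee_pos"],o["eef_rot"],o["ft_force"],o["q"])
for n in("top","scene"): cv2.imwrite(f"pics/{n}5.png",eyes.grab_frame(n)["img"][:,:,::-1])
t=cv2.imread("pics/top5.png");s=cv2.imread("pics/scene5.png")
cr=lambda im,x,y,w,h,k:cv2.resize(im[y:y+h,x:x+w],None,fx=k,fy=k,interpolation=cv2.INTER_CUBIC)
cv2.imwrite("pics/c6.png",np.hstack([cr(t,230,150,80,100,5),cr(s,240,215,80,100,5)]))
E
```

```text
11.0 [ 410.29229511 -142.34307123  215.83537861] [-6.98223931e-02  9.97558258e-01  8.14726596e-04 -1.30088381e-03] [ 0.27506778 -0.22620558 -0.6893094 ] [-5.02585640e-01  3.41327230e-01 -6.60109366e-01  5.72429379e-01
 -3.97256246e-05 -6.42344245e-01]
```

View pics/c6.png

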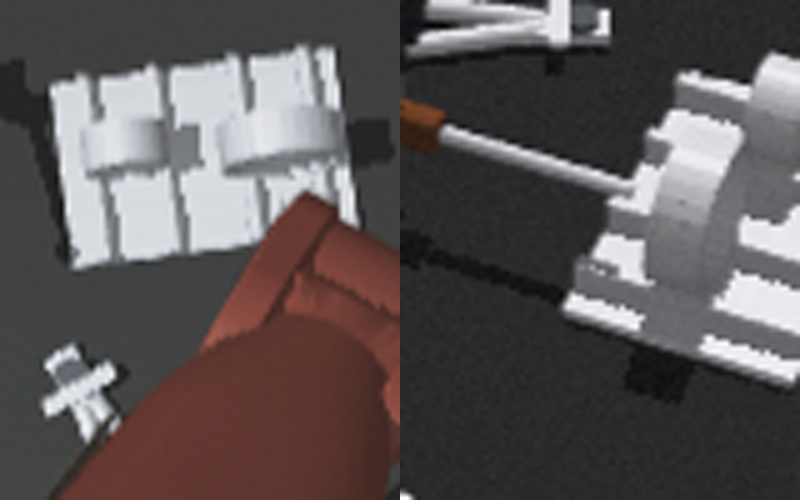

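```bash
python3 - <<'E'
from plan import *
f=lambda P:(S.px(P)-[240,215])*5+[400,0]; g=lambda P:(T.px(P)-[230,150])*5
y=7.9
for r in ((600,-117),(596,-120),(600,-122),(594,-117)):
    c=np.array([*r,59]);P=[c+[*(15*s*u(y)),0]+42*(np.r_[u(y+90),0]*np.cos(t)+[0,0,np.sin(t)]) for s in(-1,1) for t in np.linspace(0,6.28,60)]
    print(r,"S",f(P).min(0),f(P).max(0),"T",g(P).min(0),g(P).max(0),f(c))
h=np.array([411.8,-143.2]);print("rod front/tip S",f([[*(h+40*u(8)),62],[*(h+149*u(8)),62]]))
E
```

```text
(600, -117) S [643.  129.5] [753.5 301.5] T [213.5  90.5] [343. 165.] [[699. 215.]]
(596, -120) S [633.5 130. ] [744.5 302. ] T [217.5  96.5] [347.5 170.5] [[689.5 216. ]]
(600, -122) S [638.5 135.5] [749.5 307.5] T [220.5  90.5] [350.5 165. ] [[694.5 221. ]]
(594, -117) S [633.  125.5] [743.5 297. ] T [213.   99.5] [343.  173.5] [[689. 211.]]
rod front/tip S [[436.5 131. ]
 [626.  188.5]]
```

>>> servo_tool:
  series:
    - [-1,-0.044,0.0,0.0,0.0]
    - [-1,-0.089,0.0,0.0,0.0]
    - [-1,-0.133,0.0,0.0,0.0]
    - [-1,-0.178,0.0,0.0,0.0]
    - [-1,-0.222,0.0,0.0,0.0]

```text
clock: 11.6
ee_pos: [445.2, -138.4, 217.0]
eef_rot: [-0.069, 0.998, -0.0, 0.0]
ft_force: [-0.5, 0.4, -1.2]
width: 0.164
finger_force: 117.1
```

>>> servo_tool:
  series:
    - [-1,-0.045,0.0,0.0,0.0]
    - [-1,-0.089,0.0,0.0,0.0]
    - [-1,-0.134,0.0,0.0,0.0]
    - [-1,-0.178,0.0,0.0,0.0]
    - [-1,-0.223,0.0,0.0,0.0]

```text
clock: 12.1
ee_pos: [478.1, -133.8, 216.9]
eef_rot: [-0.069, 0.998, 0.0, -0.0]
ft_force: [0.3, 0.6, -0.5]
width: 0.172
finger_force: 117.1
```

>>> servo_tool:
  series:
    - [-1,-0.044,0.0,0.0,0.0]
    - [-1,-0.089,0.0,0.0,0.0]
    - [-1,-0.089,0.0,-0.04,0.0]
    - [-1,-0.089,0.0,-0.08,0.0]
    - [-1,-0.089,0.0,-0.12,0.0]

```text
clock: 12.6
ee_pos: [490.6, -132.1, 235.5]
eef_rot: [-0.069, 0.998, -0.0, -0.0]
ft_force: [0.4, -0.2, -0.9]
width: 0.162
finger_force: 117.1
```

>>> servo_tool:
  series:
    - [-1,0,0,-0.02,0]
    - [-1,0,0,-0.04,0]
    - [-1,0,0,-0.06,0]
    - [-1,0,0,-0.08,0]
    - [-1,0,0,-0.1,0]

```text
clock: 13.1
ee_pos: [490.7, -132.0, 250.0]
eef_rot: [-0.069, 0.998, 0.0, -0.0]
ft_force: [-0.5, 1.3, -2.8]
width: 0.162
finger_force: 117.0
```

>>> servo_tool:
  series:
    - [-1,0,0,-0.02,0]
    - [-1,0,0,-0.04,0]
    - [-1,0,0,-0.06,0]
    - [-1,0,0,-0.08,0]
    - [-1,0,0,-0.1,0]

```text
clock: 13.6
ee_pos: [490.7, -132.1, 265.1]
eef_rot: [-0.069, 0.998, 0.0, -0.0]
ft_force: [-0.2, -0.4, -1.7]
width: 0.166
finger_force: 117.5
```

```bash
python3 - <<'E'
from workcell import robot,eyes
import numpy as np,cv2
o=robot.observe();print(o["clock"],o["ee_pos"],o["ft_force"],o["wrist_torque"])
cv2.imwrite("pics/scene6.png",eyes.grab_frame("scene")["img"][:,:,::-1])
s=cv2.imread("pics/scene6.png")
cv2.imwrite("pics/c7.png",cv2.resize(s[200:300,220:320],None,fx=5,fy=5,interpolation=cv2.INTER_CUBIC))
E
```

```text
13.6 [ 490.7366242  -132.06410759  265.14677619] [-0.23325492 -0.35774765 -1.74977706] [ 0.00102017  0.23671996 -0.03073149]
```

View pics/c7.png

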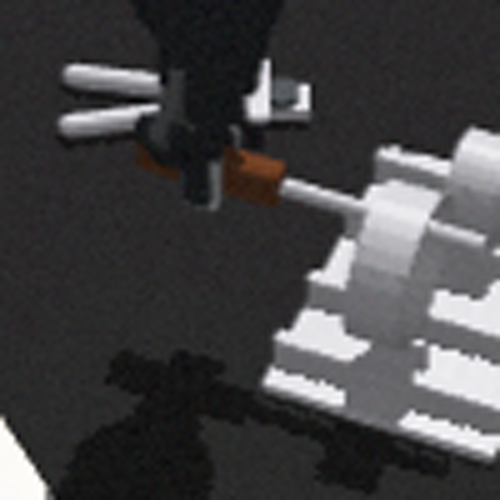

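```bash
python3 - <<'E'
from plan import *
H=np.array([602.5,165.]);a=196.8;n=18*u(a+90)
pre=H+255*u(a)+n; fin=H+161*u(a)+n; print(n,pre,fin)
plan([(491.1,-132.1,275,188,-1,2),(491.1,-132.1,383,188,-1,11),(491.1,-132.1,393,188,-1,2),
 (485.9,-123.7,393,188.3,-1,2),(pre[0]+5.2,pre[1]-8.4,393,196.4,-1,22),(*pre,393,a,-1,3)],[491.1,-132.1,265,188])
print("--insert"); plan([(*(pre+4*u(a+180)),393,a,-1,1),(*(fin-4*u(a+180)),393,a,-1,11),(*fin,393,a,-1,2)])
E
```

```text
[  5.20257235 -17.23175096] [363.58610047  74.06514082] [453.57413324 101.23412974]
[[-1, 0.0, 0.0, -0.033, 0.0], [-1, 0.0, 0.0, -0.067, 0.0], [-1, 0.0, 0.0, -0.132, 0.0], [-1, 0.0, 0.0, -0.198, 0.0], [-1, 0.0, 0.0, -0.263, 0.0]]
[[-1, 0.0, 0.0, -0.065, 0.0], [-1, 0.0, 0.0, -0.131, 0.0], [-1, 0.0, 0.0, -0.196, 0.0], [-1, 0.0, 0.0, -0.262, 0.0], [-1, 0.0, 0.0, -0.327, 0.0]]
[[-1, 0.0, 0.0, -0.066, 0.0], [-1, 0.0, 0.0, -0.131, 0.0], [-1, 0.0, 0.0, -0.197, 0.0], [-1, 0.0, 0.0, -0.23, 0.0], [-1, 0.0, 0.0, -0.263, 0.0]]
[[-1, 0.013, 0.03, 0.0, -0.001], [-1, 0.027, 0.06, 0.0, -0.002], [-1, 0.054, 0.122, 0.0, -0.004], [-1, 0.081, 0.184, 0.0, -0.006], [-1, 0.108, 0.246, 0.0, -0.008]]
[[-1, 0.026, 0.062, 0.0, -0.002], [-1, 0.051, 0.124, 0.0, -0.004], [-1, 0.077, 0.187, 0.0, -0.006], [-1, 0.102, 0.249, 0.0, -0.008], [-1, 0.128, 0.312, 0.0, -0.01]]
[[-1, 0.024, 0.063, 0.0, -0.002], [-1, 0.047, 0.126, 0.0, -0.004], [-1, 0.071, 0.189, 0.0, -0.006], [-1, 0.095, 0.253, 0.0, -0.008], [-1, 0.118, 0.316, 0.0, -0.01]]
[[-1, 0.022, 0.064, 0.0, -0.002], [-1, 0.043, 0.128, 0.0, -0.004], [-1, 0.065, 0.191, 0.0, -0.006], [-1, 0.087, 0.255, 0.0, -0.008], [-1, 0.108, 0.319, 0.0, -0.01]]
[[-1, 0.02, 0.065, 0.0, -0.003], [-1, 0.039, 0.129, 0.0, -0.005], [-1, 0.059, 0.194, 0.0, -0.007], [-1, 0.079, 0.259, 0.0, -0.009], [-1, 0.085, 0.28, 0.0, -0.009]]
[[-1, 0.006, 0.021, 0.0, -0.001], [-1, 0.012, 0.042, 0.0, -0.002]]
end [363.5, 74.1, 393.0, 196.8]
--insert
[[-1, -0.027, 0.0, 0.0, 0.0], [-1, -0.079, 0.0, 0.0, 0.0], [-1, -0.131, 0.0, 0.0, 0.0], [-1, -0.183, 0.0, 0.0, 0.0], [-1, -0.235, 0.0, 0.0, 0.0]]
[[-1, -0.053, 0.0, 0.0, 0.0], [-1, -0.105, 0.0, 0.0, 0.0], [-1, -0.157, 0.0, 0.0, 0.0], [-1, -0.209, 0.0, 0.0, 0.0], [-1, -0.261, 0.0, 0.0, 0.0]]
[[-1, -0.052, 0.0, 0.0, 0.0], [-1, -0.104, 0.0, 0.0, 0.0], [-1, -0.118, 0.0, 0.0, 0.0], [-1, -0.131, 0.0, 0.0, 0.0]]
end [453.6, 101.3, 393.0, 196.8]
```

>>> servo_tool:
  series:
    - [-1,0.0,0.0,-0.033,0.0]
    - [-1,0.0,0.0,-0.067,0.0]
    - [-1,0.0,0.0,-0.132,0.0]
    - [-1,0.0,0.0,-0.198,0.0]
    - [-1,0.0,0.0,-0.263,0.0]

```text
clock: 14.15
ee_pos: [490.9, -132.1, 305.5]
eef_rot: [-0.069, 0.998, -0.0, 0.0]
ft_force: [1.1, 0.1, -1.8]
width: 0.169
finger_force: 117.6
```

>>> servo_tool:
  series:
    - [-1,0.0,0.0,-0.065,0.0]
    - [-1,0.0,0.0,-0.131,0.0]
    - [-1,0.0,0.0,-0.196,0.0]
    - [-1,0.0,0.0,-0.262,0.0]
    - [-1,0.0,0.0,-0.327,0.0]

```text
clock: 14.65
ee_pos: [490.8, -132.1, 354.3]
eef_rot: [-0.069, 0.998, -0.0, 0.0]
ft_force: [0.4, 0.9, -1.6]
width: 0.166
finger_force: 117.6
```

>>> servo_tool:
  series:
    - [-1,0.0,0.0,-0.066,0.0]
    - [-1,0.0,0.0,-0.131,0.0]
    - [-1,0.0,0.0,-0.197,0.0]
    - [-1,0.0,0.0,-0.23,0.0]
    - [-1,0.0,0.0,-0.263,0.0]

```text
clock: 15.15
ee_pos: [490.8, -132.1, 393.3]
eef_rot: [-0.069, 0.998, -0.0, 0.0]
ft_force: [-0.3, 0.1, -2.4]
width: 0.167
finger_force: 117.6
```

>>> servo_tool:
  series:
    - [-1,0.013,0.03,0.0,-0.001]
    - [-1,0.027,0.06,0.0,-0.002]
    - [-1,0.054,0.122,0.0,-0.004]
    - [-1,0.081,0.184,0.0,-0.006]
    - [-1,0.108,0.246,0.0,-0.008]

```text
clock: 15.65
ee_pos: [468.9, -96.8, 392.7]
eef_rot: [-0.082, 0.997, 0.0, -0.0]
ft_force: [0.4, 0.3, -1.5]
width: 0.167
finger_force: 117.6
```

>>> servo_tool:
  series:
    - [-1,0.026,0.062,0.0,-0.002]
    - [-1,0.051,0.124,0.0,-0.004]
    - [-1,0.077,0.187,0.0,-0.006]
    - [-1,0.102,0.249,0.0,-0.008]
    - [-1,0.128,0.312,0.0,-0.01]

```text
clock: 16.15
ee_pos: [442.6, -54.0, 392.9]
eef_rot: [-0.098, 0.995, -0.0, 0.0]
ft_force: [-0.4, -0.2, -2.3]
width: 0.168
finger_force: 117.6
```

>>> servo_tool:
  series:
    - [-1,0.024,0.063,0.0,-0.002]
    - [-1,0.047,0.126,0.0,-0.004]
    - [-1,0.071,0.189,0.0,-0.006]
    - [-1,0.095,0.253,0.0,-0.008]
    - [-1,0.118,0.316,0.0,-0.01]

```text
clock: 16.65
ee_pos: [416.0, -10.9, 392.9]
eef_rot: [-0.113, 0.994, -0.0, 0.0]
ft_force: [-0.0, 0.8, -2.5]
width: 0.167
finger_force: 117.6
```

>>> servo_tool:
  series:
    - [-1,0.022,0.064,0.0,-0.002]
    - [-1,0.043,0.128,0.0,-0.004]
    - [-1,0.065,0.191,0.0,-0.006]
    - [-1,0.087,0.255,0.0,-0.008]
    - [-1,0.108,0.319,0.0,-0.01]

```text
clock: 17.15
ee_pos: [389.5, 32.1, 392.9]
eef_rot: [-0.129, 0.992, 0.0, 0.0]
ft_force: [0.4, 0.4, -2.1]
width: 0.166
finger_force: 117.6
```

>>> servo_tool:
  series:
    - [-1,0.02,0.065,0.0,-0.003]
    - [-1,0.039,0.129,0.0,-0.005]
    - [-1,0.059,0.194,0.0,-0.007]
    - [-1,0.079,0.259,0.0,-0.009]
    - [-1,0.085,0.28,0.0,-0.009]

```text
clock: 17.65
ee_pos: [366.2, 69.5, 392.8]
eef_rot: [-0.143, 0.99, 0.0, -0.0]
ft_force: [0.8, -0.1, -3.5]
width: 0.164
finger_force: 117.6
```

>>> servo_tool:
  series:
    - [-1,0.006,0.021,0.0,-0.001]
    - [-1,0.012,0.042,0.0,-0.002]
    - [-1,0.012,0.042,0.0,-0.002]
    - [-1,0.012,0.042,0.0,-0.002]
    - [-1,0.012,0.042,0.0,-0.002]

```text
clock: 18.15
ee_pos: [363.6, 74.1, 392.8]
eef_rot: [-0.146, 0.989, -0.0, 0.0]
ft_force: [0.3, 0.6, -2.0]
width: 0.167
finger_force: 117.6
```

```bash
python3 - <<'E'
from workcell import robot,eyes
from tri import *
from plan import u
o=robot.observe();print(o["clock"],o["ee_pos"],o["eef_rot"],o["ft_force"],o["wrist_torque"],o["q"])
for n in("top","scene"): cv2.imwrite(f"pics/{n}7.png",eyes.grab_frame(n)["img"][:,:,::-1])
# ring found by difference against the frame taken with the arm open and no ring near
for n,cam,ref in(("top",T,"top3"),("scene",S,"scene3")):
    a=cv2.imread(f"pics/{n}7.png").astype(int);b=cv2.imread(f"pics/{ref}.png").astype(int)
    c=np.array([*(np.array([363.5,74.1])+105*u(16.8)),205])
    P=[c+[*(15*s*u(16.8)),0]+42*(np.r_[u(106.8),0]*np.cos(t)+[0,0,np.sin(t)]) for s in(-1,1) for t in np.linspace(0,6.28,60)]
    q=cam.px(P);lo,hi=q.min(0),q.max(0);print(n,"pred",lo,hi)
    x0,y0=(lo-8).astype(int);x1,y1=(hi+8).astype(int)
    m=((abs(a-b).sum(2)>60)&(a.min(2)>70)&(a.max(2)-a.min(2)<35))[y0:y1,x0:x1]
    ys,xs=np.nonzero(m);print(len(xs),np.percentile(xs,[1,50,99])+x0,np.percentile(ys,[1,50,99])+y0)
E
```

```text
18.15 [363.55334641  74.06171461 392.84654626] [-1.45567957e-01  9.89348254e-01 -4.01480706e-05  5.74703860e-06] [ 0.2672969   0.63466889 -1.96239458] [-0.13774324  0.16383501 -0.00926208] [ 3.22663532e-03  3.05241904e-03 -5.31324858e-01  1.03639624e+00
 -7.78416797e-05 -2.88947406e-01]
top pred [197.4 200. ] [227.1 218.2]
110 [206. 222. 227.] [193.09 203.   212.  ]
scene pred [288.2 138.1] [305.  169.7]
503 [281. 297. 310.] [139. 151. 169.]
```

>>> servo_tool:
  series:
    - [-1,-0.027,0.0,0.0,0.0]
    - [-1,-0.079,0.0,0.0,0.0]
    - [-1,-0.131,0.0,0.0,0.0]
    - [-1,-0.183,0.0,0.0,0.0]
    - [-1,-0.235,0.0,0.0,0.0]

```text
clock: 18.75
ee_pos: [398.0, 84.7, 392.8]
eef_rot: [-0.146, 0.989, -0.0, -0.0]
ft_force: [-0.0, -0.3, -1.8]
width: 0.163
finger_force: 117.6
```

>>> servo_tool:
  series:
    - [-1,-0.053,0.0,0.0,0.0]
    - [-1,-0.105,0.0,0.0,0.0]
    - [-1,-0.157,0.0,0.0,0.0]
    - [-1,-0.209,0.0,0.0,0.0]
    - [-1,-0.261,0.0,0.0,0.0]

```text
clock: 19.25
ee_pos: [435.3, 95.9, 392.8]
eef_rot: [-0.146, 0.989, -0.0, -0.0]
ft_force: [0.2, 0.3, -2.4]
width: 0.166
finger_force: 117.6
```

>>> servo_tool:
  series:
    - [-1,-0.052,0.0,0.0,0.0]
    - [-1,-0.104,0.0,0.0,0.0]
    - [-1,-0.118,0.0,0.0,0.0]
    - [-1,-0.131,0.0,0.0,0.0]

```text
clock: 19.65
ee_pos: [453.6, 101.4, 392.8]
eef_rot: [-0.146, 0.989, 0.0, -0.0]
ft_force: [-0.0, 0.5, -1.8]
width: 0.168
finger_force: 117.7
```

```bash
python3 - <<'E'
from workcell import robot,eyes
import numpy as np,cv2
o=robot.observe();print(o["clock"],o["ee_pos"],o["ft_force"],o["wrist_torque"])
for n in("top","scene"): cv2.imwrite(f"pics/{n}8.png",eyes.grab_frame(n)["img"][:,:,::-1])
t=cv2.imread("pics/top8.png");s=cv2.imread("pics/scene8.png")
cr=lambda im,x,y,w,h,k:cv2.resize(im[y:y+h,x:x+w],None,fx=k,fy=k,interpolation=cv2.INTER_CUBIC)
cv2.imwrite("pics/c8.png",np.hstack([cr(t,175,145,57,85,7),cr(s,290,115,57,85,7)]))
E
```

```text
19.65 [453.61998895 101.42950063 392.75128394] [-0.04670733  0.46434467 -1.84532002] [-0.06054717  0.14840951 -0.00390989]
```

View pics/c8.png

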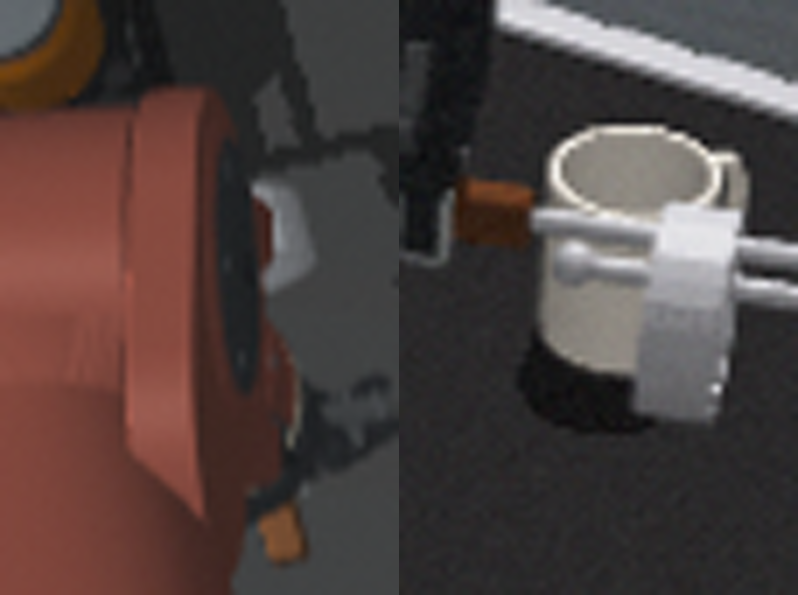

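The bar passes through the ring bore (ball at (572,262), bar emerging at (765,290)) with the rod above it. Ring about 59 mm from hinge. Lowering beside the bar.

>>> servo_tool:
  series:
    - [-1,0,0,0.04,0]
    - [-1,0,0,0.08,0]
    - [-1,0,0,0.11,0]
    - [-1,0,0,0.14,0]
    - [-1,0,0,0.16,0]

```text
clock: 20.25
ee_pos: [453.3, 101.3, 368.3]
eef_rot: [-0.146, 0.989, 0.0, -0.0]
ft_force: [-0.2, -0.5, -1.2]
width: 0.163
finger_force: 117.7
```

>>> servo_tool:
  series:
    - [-1,0,0,0.02,0]
    - [-1,0,0,0.04,0]
    - [-1,0,0,0.06,0]
    - [-1,0,0,0.08,0]
    - [-1,0,0,0.1,0]

```text
clock: 20.75
ee_pos: [453.5, 101.4, 353.7]
eef_rot: [-0.146, 0.989, -0.0, 0.0]
ft_force: [0.1, 0.6, -0.8]
width: 0.163
finger_force: 117.8
```

>>> servo_tool:
  series:
    - [-1,0,0,0.02,0]
    - [-1,0,0,0.04,0]
    - [-1,0,0,0.06,0]
    - [-1,0,0,0.08,0]
    - [-1,0,0,0.09,0]

```text
clock: 21.25
ee_pos: [453.4, 101.3, 340.0]
eef_rot: [-0.146, 0.989, 0.0, -0.0]
ft_force: [-0.4, -1.0, -1.3]
width: 0.168
finger_force: 117.8
```

>>> servo_tool:
  series:
    - [-1,0,0,0,0]
    - [-1,0,0,0,0]
    - [-1,0,0,0,0]
    - [-1,0,0,0,0]

```text
clock: 21.65
ee_pos: [453.5, 101.4, 340.5]
eef_rot: [-0.146, 0.989, -0.0, 0.0]
ft_force: [-0.1, 0.0, -0.6]
width: 0.169
finger_force: 117.8
```

```bash
python3 - <<'E'
from workcell import robot,eyes
from plan import *
o=robot.observe();print(o["clock"],o["ee_pos"],o["ft_force"],o["wrist_torque"])
for n in("top","scene"): cv2.imwrite(f"pics/{n}9.png",eyes.grab_frame(n)["img"][:,:,::-1])
a=cv2.imread("pics/scene9.png").astype(int);b=cv2.imread("pics/scene3.png").astype(int);c=cv2.imread("pics/scene8.png").astype(int)
for im in(c,a):
    m=((abs(im-b).sum(2)>50)&(im.min(2)>60)&(im.max(2)-im.min(2)<30))[130:190,318:345]
    ys,xs=np.nonzero(m);print(len(xs),xs.min()+318,xs.max()+318,ys.min()+130,ys.max()+130,xs.mean()+318,ys.mean()+130)
E
```

```text
21.65 [453.49982797 101.37203471 340.45325726] [-0.079187    0.03617758 -0.55623836] [-0.04976977  0.03505389 -0.05201858]
394 318 344 143 175 331.1852791878173 157.75634517766497
415 318 344 149 180 331.12530120481927 164.61204819277108
```

>>> servo_tool:
  series:
    - [-1,0.02,0,0,0]
    - [-1,0.05,0,0,0]
    - [-1,0.1,0,0,0]
    - [-1,0.16,0,0,0]
    - [-1,0.22,0,0,0]

```text
clock: 22.25
ee_pos: [420.9, 91.6, 340.3]
eef_rot: [-0.146, 0.989, 0.0, -0.0]
ft_force: [-0.1, 0.1, -1.1]
width: 0.169
finger_force: 117.8
```

>>> servo_tool:
  series:
    - [-1,0.06,0,0,0]
    - [-1,0.12,0,0,0]
    - [-1,0.18,0,0,0]
    - [-1,0.24,0,0,0]
    - [-1,0.3,0,0,0]

```text
clock: 22.75
ee_pos: [378.1, 78.6, 340.4]
eef_rot: [-0.146, 0.989, 0.0, 0.0]
ft_force: [0.2, -0.7, -1.7]
width: 0.167
finger_force: 117.8
```

>>> servo_tool:
  series:
    - [-1,0.06,0,0,0]
    - [-1,0.12,0,0,0]
    - [-1,0.18,0,0,0]
    - [-1,0.24,0,0,0]
    - [-1,0.33,0,0,0]

```text
clock: 23.25
ee_pos: [330.9, 64.4, 340.4]
eef_rot: [-0.146, 0.989, -0.0, 0.0]
ft_force: [-0.3, -1.4, -0.5]
width: 0.169
finger_force: 117.8
```

```bash
python3 - <<'E'
from workcell import robot,eyes
from plan import *
o=robot.observe();print(o["clock"],o["ee_pos"],o["ft_force"],o["wrist_torque"])
for n in("top","scene"): cv2.imwrite(f"pics/{n}10.png",eyes.grab_frame(n)["img"][:,:,::-1])
a=cv2.imread("pics/scene10.png").astype(int);b=cv2.imread("pics/scene3.png").astype(int)
m=((abs(a-b).sum(2)>50)&(a.min(2)>60)&(a.max(2)-a.min(2)<30))[130:190,312:348].astype(np.uint8)
m=cv2.morphologyEx(m,cv2.MORPH_OPEN,np.ones((3,3),np.uint8))
ys,xs=np.nonzero(m);print("obs",len(xs),xs.min()+312,xs.max()+312,ys.min()+130,ys.max()+130,xs.mean()+312,ys.mean()+130)
H=np.array([602.5,165.]);A=196.8
for r in(45,52,60):
    c=np.array([*(H+r*u(A)),172]);P=np.array([c+[*(15*s*u(A)),0]+42*(np.r_[u(A+90),0]*np.cos(t)+[0,0,np.sin(t)]) for s in(-1,1) for t in np.linspace(0,6.28,60)]);q=S.px(P);print(r,q.min(0),q.max(0))
s=H+(161+127.5)*u(A)+18*u(A+90);print(s)
plan([(s[0],s[1]-15,345,190,-1,3),(452,-290,300,150.7,-1,16),(452.2,-309.8,270,150.7,-1,2),(452.2,-309.8,225,150.7,-1,5),(452.2,-309.8,225,150.7,-1,2)],[*s,340,A])
E
```

```text
23.25 [330.89224973  64.38774701 340.4012758 ] [-0.26530239 -1.36485611 -0.48220205] [0.0325796  0.05825513 0.01282403]
obs 340 324 338 149 179 331.25588235294117 164.44411764705882
45 [326.1 149.7] [341.9 180.9]
52 [323.6 149.4] [339.4 180.5]
60 [320.8 149. ] [336.6 180.1]
[331.51589731  64.38257563]
[[-1, 0.01, -0.032, -0.011, 0.013], [-1, 0.019, -0.064, -0.022, 0.025], [-1, 0.029, -0.096, -0.033, 0.038], [-1, 0.022, -0.246, -0.015, 0.051], [-1, 0.015, -0.395, 0.004, 0.065]]
[[-1, -0.038, -0.146, 0.019, 0.014], [-1, -0.075, -0.291, 0.038, 0.027], [-1, -0.113, -0.436, 0.056, 0.041], [-1, -0.15, -0.582, 0.075, 0.055], [-1, -0.188, -0.727, 0.094, 0.068]]
[[-1, -0.067, -0.134, 0.019, 0.014], [-1, -0.134, -0.268, 0.037, 0.028], [-1, -0.202, -0.402, 0.056, 0.041], [-1, -0.269, -0.536, 0.075, 0.055], [-1, -0.337, -0.67, 0.094, 0.069]]
[[-1, -0.094, -0.117, 0.018, 0.013], [-1, -0.189, -0.233, 0.037, 0.027], [-1, -0.284, -0.35, 0.056, 0.04], [-1, -0.378, -0.466, 0.075, 0.054], [-1, -0.401, -0.528, 0.175, 0.054]]
[[-1, -0.033, -0.057, 0.1, 0.0], [-1, -0.033, -0.057, 0.16, 0.0], [-1, -0.033, -0.057, 0.22, 0.0], [-1, -0.033, -0.057, 0.28, 0.0], [-1, -0.033, -0.057, 0.34, 0.0]]
[[-1, 0.0, 0.0, 0.06, 0.0], [-1, 0.0, 0.0, 0.06, 0.0], [-1, 0.0, 0.0, 0.06, 0.0]]
end [452.2, -309.8, 224.9, 150.7]
```

Ring hangs as predicted (observed 324–338 × 149–179 px). Returning the rod.

>>> servo_tool:
  series:
    - [-1,0.01,-0.032,-0.011,0.013]
    - [-1,0.019,-0.064,-0.022,0.025]
    - [-1,0.029,-0.096,-0.033,0.038]
    - [-1,0.022,-0.246,-0.015,0.051]
    - [-1,0.015,-0.395,0.004,0.065]

```text
clock: 23.85
ee_pos: [346.8, 6.4, 340.0]
eef_rot: [-0.043, 0.999, -0.0, 0.0]
ft_force: [-0.1, 0.5, -1.0]
width: 0.166
finger_force: 117.9
```

>>> servo_tool:
  series:
    - [-1,-0.038,-0.146,0.019,0.014]
    - [-1,-0.075,-0.291,0.038,0.027]
    - [-1,-0.113,-0.436,0.056,0.041]
    - [-1,-0.15,-0.582,0.075,0.055]
    - [-1,-0.188,-0.727,0.094,0.068]

```text
clock: 24.35
ee_pos: [384.4, -100.4, 325.6]
eef_rot: [0.065, 0.998, -0.0, 0.0]
ft_force: [0.5, 0.2, -1.5]
width: 0.166
finger_force: 117.9
```

>>> servo_tool:
  series:
    - [-1,-0.067,-0.134,0.019,0.014]
    - [-1,-0.134,-0.268,0.037,0.028]
    - [-1,-0.202,-0.402,0.056,0.041]
    - [-1,-0.269,-0.536,0.075,0.055]
    - [-1,-0.337,-0.67,0.094,0.069]

```text
clock: 24.85
ee_pos: [421.9, -206.5, 311.4]
eef_rot: [0.172, 0.985, 0.0, -0.0]
ft_force: [0.3, -0.0, -0.5]
width: 0.169
finger_force: 117.8
```

>>> servo_tool:
  series:
    - [-1,-0.094,-0.117,0.018,0.013]
    - [-1,-0.189,-0.233,0.037,0.027]
    - [-1,-0.284,-0.35,0.056,0.04]
    - [-1,-0.378,-0.466,0.075,0.054]
    - [-1,-0.401,-0.528,0.175,0.054]

```text
clock: 25.35
ee_pos: [452.8, -302.4, 285.8]
eef_rot: [0.255, 0.967, -0.001, 0.002]
ft_force: [0.3, -0.2, -1.3]
width: 0.163
finger_force: 117.8
```

>>> servo_tool:
  series:
    - [-1,-0.033,-0.057,0.1,0.0]
    - [-1,-0.033,-0.057,0.16,0.0]
    - [-1,-0.033,-0.057,0.22,0.0]
    - [-1,-0.033,-0.057,0.28,0.0]
    - [-1,-0.033,-0.057,0.34,0.0]

```text
clock: 25.85
ee_pos: [451.8, -309.0, 233.7]
eef_rot: [0.253, 0.968, 0.0, -0.0]
ft_force: [0.4, -0.7, -1.7]
width: 0.161
finger_force: 117.8
```

>>> servo_tool:
  series:
    - [-1,0.0,0.0,0.06,0.0]
    - [-1,0.0,0.0,0.06,0.0]
    - [-1,0.0,0.0,0.06,0.0]

```text
clock: 26.15
ee_pos: [451.9, -309.5, 225.3]
eef_rot: [0.253, 0.967, 0.0, -0.0]
ft_force: [0.2, 0.5, -0.6]
width: 0.168
finger_force: 117.8
```

```bash
python3 - <<'E'
from workcell import robot
import numpy as np
from scipy.spatial.transform import Rotation as R
o=robot.observe();print(o["clock"],o["ee_pos"],o["eef_rot"],o["ft_force"]);x=R.from_quat(o["eef_rot"]).apply([1,0,0]);print(np.degrees(np.arctan2(x[1],x[0])))
E
```

```text
26.15 [ 451.91050194 -309.49790418  225.28890023] [ 2.52946843e-01  9.67480175e-01  4.33510999e-05 -6.23073086e-05] [ 0.21854924  0.4596181  -0.64738159]
150.69608027582396
```

>>> servo_tool:
  series:
    - [-1,0,0,0.04,0]
    - [-1,0,0,0.08,0]
    - [-1,0,0,0.11,0]
    - [-1,0,0,0.14,0]
    - [-1,0,0,0.145,0]

```text
clock: 26.65
ee_pos: [451.6, -309.5, 202.9]
eef_rot: [0.253, 0.967, 0.0, -0.0]
ft_force: [0.2, 0.3, -0.7]
width: 0.162
finger_force: 117.8
```

>>> servo_tool:
  series:
    - [-1,0,0,0.007,0]
    - [-1,0,0,0.014,0]
    - [-1,0,0,0.014,0]

```text
clock: 26.95
ee_pos: [451.9, -309.7, 201.5]
eef_rot: [0.253, 0.967, -0.0, 0.0]
ft_force: [-0.1, 0.2, -0.2]
width: 0.163
finger_force: 117.8
```

>>> servo_tool:
  series:
    - [-1,0,0,0.004,0]
    - [-1,0,0,0.008,0]
    - [-1,0,0,0.008,0]

```text
clock: 27.25
ee_pos: [451.9, -309.7, 200.5]
eef_rot: [0.253, 0.967, -0.0, 0.0]
ft_force: [-1.6, 1.6, 2.0]
width: 0.169
finger_force: 118.6
```

>>> servo_tool:
  series:
    - [-0.5,0,0,0,0]
    - [-0.3,0,0,0,0]
    - [0,0,0,0,0]
    - [1,0,0,0,0]
    - [1,0,0,0,0]
  squeeze: 20

```text
clock: 27.75
ee_pos: [451.9, -309.6, 200.2]
eef_rot: [0.253, 0.967, -0.0, 0.0]
ft_force: [0.4, -0.3, 0.6]
width: 0.829
finger_force: 0.0
```

>>> servo_tool:
  series:
    - [1,0,0,0,0]
    - [1,0,0,0,0]
    - [1,0,0,0,0]

```text
clock: 28.05
ee_pos: [451.9, -309.6, 200.3]
eef_rot: [0.253, 0.967, 0.0, -0.0]
ft_force: [-0.0, 0.3, 0.1]
width: 0.999
finger_force: 0.0
```

>>> servo_tool:
  series:
    - [1,0,0,-0.1,0]
    - [1,0,0,-0.25,0]
    - [1,0,0,-0.5,0]
    - [1,0,0,-0.75,0]
    - [1,0,0,-1,0]

```text
clock: 28.55
ee_pos: [451.7, -309.5, 351.7]
eef_rot: [0.253, 0.967, 0.0, -0.0]
ft_force: [0.7, -0.3, -0.6]
width: 1.002
finger_force: 0.0
```

>>> servo_tool:
  series:
    - [1,0.3,-0.2,0,0]
    - [1,0.6,-0.4,0,0]
    - [1,0.9,-0.6,0,0]
    - [1,0.9,-0.6,0,0]

```text
clock: 28.95
ee_pos: [286.7, -321.3, 350.2]
eef_rot: [0.254, 0.967, 0.0, -0.001]
ft_force: [0.9, 0.3, 0.1]
width: 1.003
finger_force: 0.0
```

```bash
python3 - <<'E'
from workcell import robot,eyes
from tri import *
o=robot.observe();print(o["clock"],o["ee_pos"],o["ft_force"],o["width"])
for n in("top","scene"): cv2.imwrite(f"pics/{n}11.png",eyes.grab_frame(n)["img"][:,:,::-1])
for i in(0,11):
    for n,b in(("top",(325,200,40,40)),("scene",(195,270,40,55))):
        im=cv2.imread(f"pics/{n}{i}.png")
        try: print(i,n,brown(im,*b))
        except Exception as e: print(i,n,e)
# shaft tip and scene change vs start in the rest's tip region
a,b=[cv2.imread(f"pics/scene{i}.png").astype(int) for i in(0,11)]
for nm,(x,y,w,h) in dict(rest=(190,270,65,80),mill=(255,310,35,60),box=(320,255,90,80),opener=(228,205,60,30),mug=(305,125,40,45),jars=(365,140,50,70),drainer=(270,220,75,75)).items():
    d=abs(a-b)[y:y+h,x:x+w].sum(2)>60; ys,xs=np.nonzero(d); print(nm,d.sum(),(xs.min()+x,xs.max()+x,ys.min()+y,ys.max()+y) if d.any() else "")
b=b; c=cv2.imread("pics/scene3.png").astype(int)
m=((abs(b-c).sum(2)>50)&(b.min(2)>60))[130:190,312:348].astype(np.uint8);m=cv2.morphologyEx(m,cv2.MORPH_OPEN,np.ones((3,3),np.uint8));ys,xs=np.nonzero(m);print("ring",xs.min()+312,xs.max()+312,ys.min()+130,ys.max()+130)
E
```

```text
28.95 [ 286.65657631 -321.33062587  350.22381116] [0.89103694 0.32703993 0.13219624] 1.0027192729330971
0 top (array([343.62105263, 220.50526316]), ((343.5849304199219, 220.54718017578125), (4.079400539398193, 22.922346115112305), 29.05460548400879), 95)
0 scene (array([211.54794521, 285.66438356]), ((211.7588348388672, 285.8353271484375), (26.00011444091797, 5.752237319946289), 57.528804779052734), 146)
11 top (array([344.08163265, 221.04081633]), ((344.1656188964844, 220.86306762695312), (4.150052070617676, 22.90509605407715), 28.610462188720703), 98)
11 scene (array([210.79865772, 285.97315436]), ((210.8845977783203, 286.076904296875), (25.51620864868164, 5.8243513107299805), 56.30992889404297), 149)
rest 228 (np.int64(190), np.int64(241), np.int64(270), np.int64(339))
mill 0 
box 0 
opener 0 
mug 319 (np.int64(312), np.int64(344), np.int64(149), np.int64(169))
jars 0 
drainer 595 (np.int64(285), np.int64(337), np.int64(220), np.int64(294))
ring 324 338 149 179
```

```bash
python3 -c "
from workcell import robot
print(robot.finish_job())"
```

```text
the job is handed in; nothing more can be done
None
```

The job is handed in at about 29 s: the larger ring hangs on the fully opened drying arm, the rod is back in its saddles within about 2 mm of where it started, and the camera check showed none of the checked bystanders moved; no verdict came back.

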